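# Pop the key fob from its dock and trap it on the ramp

### The job

Press the yellow spring ejector of the key dock down with one fingertip and keep it down, with the other finger waiting across the ramp so that the blue evil-eye key fob, once it has popped out over the catch, is stopped against that finger while still wholly on the ramp and does not slide away. Do not pinch, lift or tip the fob, and leave the two keys, the coaster and the red container where they are. The program finishes while still holding: ejector down, fob resting still against the finger.

Things in the scene. Friction and masses are not known exactly. Their poses are not given: they have to be found in the camera images.
- dock: Key dock, fixed: dark wood base plate 126 x 52 mm with a bright metal ramp and, behind the ramp's high end, a white block with the yellow ejector. Origin on the console surface under the parked fob's back face; x points horizontally downhill along the ramp (the way the fob slides), z up. A white wall, top 52 mm above the console, stands at dock x -13 to -3 mm between ejector and fob.
- ramp_mid (a point): Point on the middle of the ramp floor at dock x = 48 mm, 24.4 mm above the console. The ramp is smooth (friction about 0.2), 39 mm wide between rails that rise 5 mm above its floor, and falls 18 degrees along dock x: floor height = 40 mm - 0.325 x dock x. A finger standing across the ramp, its tip 2 to 18 mm above the floor, stops the fob.
- catch (a point): Top of the yellow catch tooth in front of the parked fob: 4 mm thick, 20 mm wide, 4 mm proud of the ramp floor, at dock x = 26.2 mm. It is one piece with the ejector and goes down with it.
- ejector (a joint): Travel of the ejector, in m: 0 up, 0.007 fully down (hard stop), pressed straight down. Spring: 2 N to start it, 5.5 N fully down; it rises again by itself. The catch lets the fob go at about 0.004.
- ejector_top (a point): Centre of the top face of the yellow ejector cap, 23 mm (along dock x) by 32 mm (along dock y). It lies at dock x = -24.5 mm, y = 0, 40 mm above the console when up and 33 mm when fully down. The white block around it is 30 mm high.
- fob: Evil-eye key fob: loose blue block with an eye on top, 24 mm along the ramp, 34 across, 24 tall (square to the ramp), about 90 g. Origin: centre of its underside; frame parallel to the dock's. Parked at dock x = 11.4 mm, front face at dock x = 23 mm (foot) to 30 mm (top edge). When freed, a 1 N spring plunger flings it 14 mm out in about 0.1 s; then it runs on downhill by its weight.
- ramp_end (a point): Middle of the ramp floor at its open low end, dock x = 84 mm, 12.8 mm above the console.
- key_a: Bystander: loose brass key, 54 mm long, 4 mm thick. Origin under its middle.
- key_b: Bystander: loose steel key, 54 mm long, 4 mm thick. Origin under its middle.
- coaster: Bystander: loose round blue evil-eye glass coaster, 94 mm across, 8 mm thick. Origin at the centre of its underside.
- container: Bystander: loose red plastic container with a white clip-on lid, 96 x 71 mm, 60 mm tall. Origin at the centre of its underside.
Not all that is in view belongs to the job. Of the things that look like the fob, the smaller one is meant. What is shaped like the dock but turquoise is not meant.

How it is judged:
By the outcome, as a careful person would: the job done as asked, in the order asked, and still so for the second after the job is handed in, while the arm keeps its last pose, push and grip.
It also fails if it takes over 32 s, if anything falls off the work surface, if the arm or the gripper's body presses on something with over 40 N, if the wrist force passes 120 N, or if a joint passes its speed limit or range.

### The arm

A 6-joint arm with a two-finger parallel gripper is mounted at the origin on the work surface. World frame = base frame: x ahead of the robot, y to its left, z up, the work surface at z = 0. Lengths are in m, angles in rad, forces in N, time in s.
With the tool pointing down it reaches from about 0.25 to 0.775 m from the base axis. Payload 4 kg.
Tool frame: the origin (TCP) lies midway between the tips of the shut fingers; the grasp point (between the pads) lies 19 mm behind it; z points along the fingers, y is the direction in which the jaws open and shut (so a half turn about z gives the same grasp; the last joint's range is limited). The gripper opens to 94 mm and grips with 3 to 60 N. Pads are 16 mm wide; open, the fingers measure 119 mm over their backs; the gripper's body (75 mm by 177 mm) begins 78 mm behind the grasp point.
Start: joints at [-1.4, 0.087, 1.371, -0, 1.684, -0.103], TCP at [0.149, -0.53, 0.206] pointing down, gripper open.
Joint ranges: [-3.1, 3.1], [-0.76, 2.03], [0.27, 2.55], [-1.08, 4.22], [0.17, 2.65], [-2.57, 2.57]. Speed limits (rad/s): [2.79, 2.79, 3.14, 3.14, 3.14, 3.14].

### API

Orientations are given as [roll, pitch, yaw] about the fixed x, y, z axes, in that order (R = Rz(yaw) Ry(pitch) Rx(roll)).
In Python, from bench import robot, cams gives the robot as it stands.
- The arm moves only by the tool step_arm, never from a script. Its argument "plan" is a list that holds one entry, the list of rows, each a list of 5 numbers: the shift along the world's x, y, z in mm, then the turn about the world's z in rad, then the opening in per cent of the stroke, from 0 (shut) to 100 (fully open). In form: [[[tx, ty, tz, turn, fingers], ...]]. A call has 1 to 8 rows; each row is the pose to reach, as a shift and turn from the pose commanded when the call began; what a row does not reach only later rows make up. A row lasts 1/12 s, in which the tool goes at most 41.7 mm and 7.16 degrees, less where a joint would pass 70% of its speed; a pose out of reach is approached as far as the arm can. A call with a gripper value outside its range is refused whole. The fingers move at their own pace and stop on an object; the grip force is fixed at half the most. Time passes only in rows, so rows that repeat a pose let the fingers close. It gives the time, the measured TCP pose, the force and the opening at its end, in the units of the state.
- robot.get_obs(): the state, without advancing time (a new reading comes with each control period).
- cams.snapshot(name): name is "side" or "top" or "wrist"; returns a dict with "frame" (384x512x3 uint8, red, green, blue), "camera_matrix" (3x3 intrinsics, pixels), "origin" and "attitude" of the camera in the world; the wrist camera has in their place "T_tool_cam" (4x4, takes a point from camera to tool coordinates, whose origin is the TCP and whose axes are the flange's). Camera axes: x right, y down, z forward; pixel columns grow to the right and rows downward; lengths in m; the calibration is good to about 2 mm. A picture is of the moment at which its call begins: read the wrist's pose just before it. There is no depth.
- robot.close_job(): hands the job in, once; it reports no verdict.
The state is a dict: "time": time; "joint_positions": joint angles; "qvel": joint speeds; "joint_torque": joint torques, N m; "tool_pos": TCP position; "ee_rot": TCP orientation; "wrist_force": force on the tool from outside, world axes, zero at the start; "wrist_torque": the same for the moment, N m; "width": finger opening in m.
Only numpy, scipy, OpenCV 4.12 (cv2) and the standard library are available. Lean on these libraries where they do the work, as an engineer would, in place of code of your own. Each camera call takes 0.05 s, during which the arm holds its last target. There are 200 camera calls.

## Working session

There is one attempt and no reset: what is moved stays moved. The work goes in short steps, Python scripts to look and compute and a tool call to move; the robot and the scene stay as the last step left them, time stands still between calls to the robot, and variables do not carry over. Pictures are saved under pics/ and viewed, about 8 in all and at most 12, crops included, and the job is handed in when it is done.

Besides the shell and the picture viewer there is one more tool, called after "Request:" as name(argument=value, ...), one argument or row to a line, values as JSON. step_arm: Moves the arm, as the interface text tells. Its arguments: {"type":"object","properties":{"plan":{"type":"array"}},"required":["plan"]}

```bash
mkdir -p pics; cat > h.py <<'E'
import numpy as np, cv2
from bench import robot, cams
from scipy.spatial.transform import Rotation as R
def snap(n,f):
    o=robot.get_obs(); s=cams.snapshot(n); cv2.imwrite('pics/'+f,s['frame'][:,:,::-1]); return o,s
E
python3 - <<'E'
from h import *
import pickle
d={}
for n in ['side','top']:
    o,s=snap(n,n+'0.png'); d[n]={k:s[k] for k in s if k!='frame'}
    print(n,d[n])
o,s=snap('wrist','wrist0.png'); print(s['T_tool_cam'],s['camera_matrix'])
print(o)
pickle.dump(d,open('cal.pkl','wb'))
E
```

```text
side {'camera_matrix': array([[371.61645633,   0.        , 259.76805731],
       [  0.        , 371.61645633, 193.2901858 ],
       [  0.        ,   0.        ,   1.        ]]), 'origin': array([ 0.2394989 , -0.41049596,  0.45324195]), 'attitude': array([-2.13885712,  0.00249756, -0.57237947])}
top {'camera_matrix': array([[456.84290825,   0.        , 251.73342046],
       [  0.        , 456.84290825, 182.67171774],
       [  0.        ,   0.        ,   1.        ]]), 'origin': array([0.45724525, 0.12869983, 0.80255197]), 'attitude': array([-2.95218318, -0.00522685, -1.5810723 ])}
[[-4.05715044e-05 -9.69126402e-01 -2.46564425e-01  7.18202831e-02]
 [ 9.99999964e-01 -1.04651000e-04  2.46785579e-04  4.58801638e-04]
 [-2.64969633e-04 -2.46564406e-01  9.69126371e-01 -1.79408063e-01]
 [ 0.00000000e+00  0.00000000e+00  0.00000000e+00  1.00000000e+00]] [[270.27610449   0.         249.51605397]
 [  0.         270.27610449 192.39907295]
 [  0.           0.           1.        ]]
{'time': 0.1, 'joint_positions': array([-1.40007964e+00,  8.78434310e-02,  1.37208001e+00,  1.15259054e-05,
        1.68360298e+00, -1.03103306e-01]), 'qvel': array([-8.14292184e-05, -5.30456287e-04, -9.67965813e-04, -1.70045095e-03,
        1.26534184e-03,  6.74507321e-04]), 'joint_torque': array([ 1.74643512e-03, -3.41253483e+01, -3.03300440e+01,  7.18823075e-02,
        3.04228754e-02, -9.41701774e-05]), 'tool_pos': array([ 0.14863997, -0.5290242 ,  0.20445354]), 'ee_rot': array([-3.13967034e+00, -2.10418658e-04,  2.73821080e-01]), 'wrist_force': array([ 0.68859591, -0.55070604, -0.0190148 ]), 'wrist_torque': array([-0.0076242 ,  0.06219753, -0.00869586]), 'width': 0.09421570583535982}
```

View pics/top0.png

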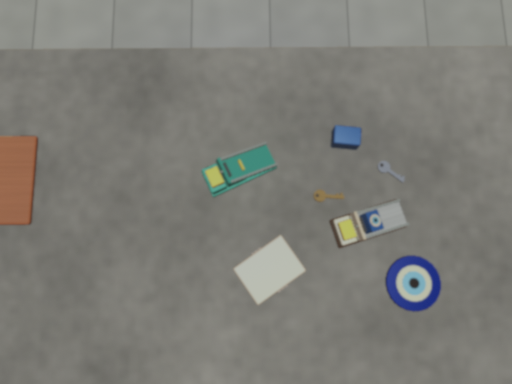

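View pics/side0.png

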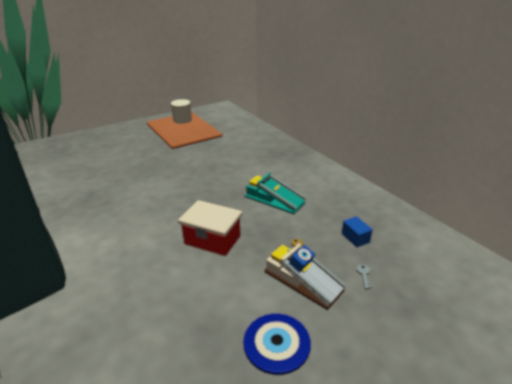

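The top view shows the dock at (370,223). Its yellow cap is at (347,230), the eye fob at (374,219), and the low end is to the right at (405,212).

Things that could be taken for the fob, by top-view pixel:
- eye fob in the dock (374,219)
- plain blue block (347,137)
- round coaster (413,283)
- turquoise decoy dock (240,168)

I choose the fob on the wood and metal dock at (374,219), and check it in a close crop.

```bash
python3 - <<'E'
import cv2,numpy as np
a=cv2.imread('pics/top0.png')[190:255,320:420]; b=cv2.imread('pics/side0.png')[230:315,255:355]
a=cv2.resize(a,None,fx=8,fy=8,interpolation=cv2.INTER_CUBIC)[:,:800]
b=cv2.resize(b,None,fx=7,fy=7,interpolation=cv2.INTER_CUBIC)
cv2.imwrite('pics/c1.png',a);cv2.imwrite('pics/c2.png',b)
E
```

```text
(no output)
```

View pics/c1.png

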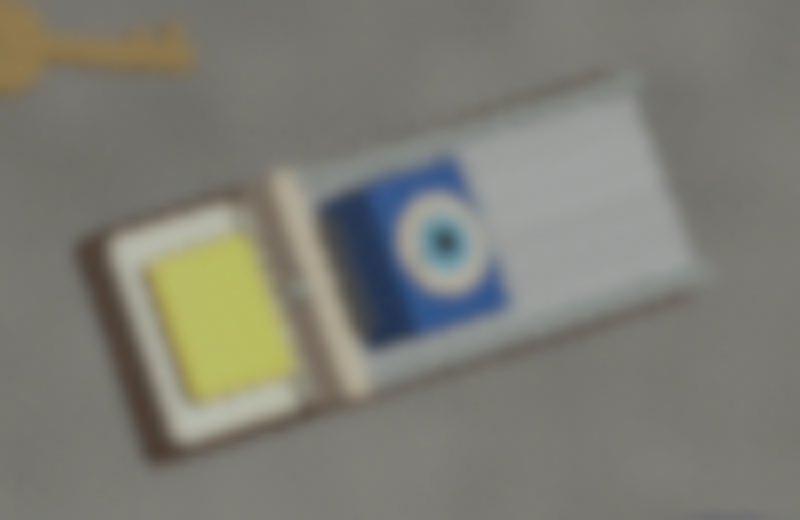

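View pics/c2.png

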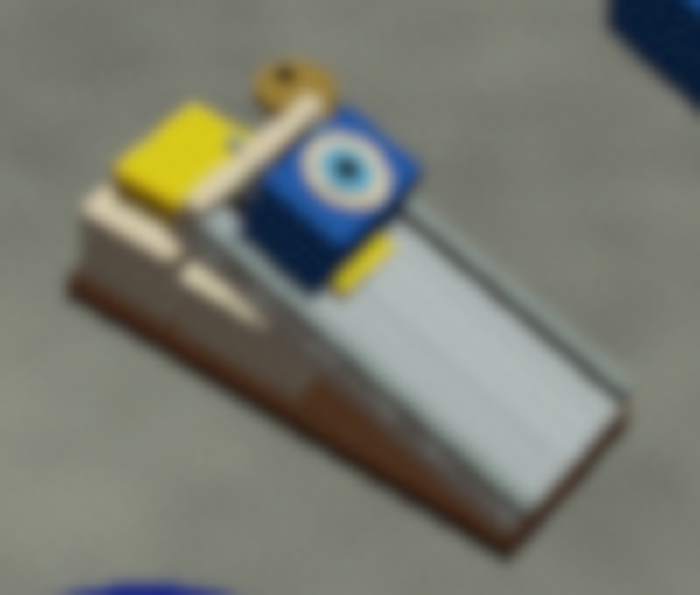

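The crops confirm the choice: a wood base, yellow cap, white wall, eye fob behind the yellow catch, and a bright ramp going down to the right. I'll fit the dock pose from both views.

```bash
cat > fit.py <<'E'
from h import *
import pickle
from scipy.optimize import least_squares
cal=pickle.load(open('cal.pkl','rb'))
def proj(c,P):
    Rm=R.from_euler('xyz',c['attitude']).as_matrix(); q=(P-c['origin'])@Rm
    q=q@c['camera_matrix'].T; return q[:,:2]/q[:,2:]
T=[((-36,16,40),(150,262)),((-13,16,40),(243,232)),((-13,-16,40),(293,372)),((-36,-16,40),(195,403)),((30.2,17,55.4),(455,155)),((30.2,-17,55.4),(508,300)),((18.8,0,59.1),(445,242))]
S=[((-36,16,40),(195,103)),((-36,-16,40),(118,170)),((30.2,17,55.4),(420,175)),((30.2,-17,55.4),(342,247)),((18.8,0,59.1),(347,170)),((84,19.5,12.8),(618,408)),((84,-19.5,12.8),(530,510))]
def prep(L,k,ox,oy): return np.array([l[0] for l in L])/1e3, np.array([l[1] for l in L])/k-.5+.5/k+[ox,oy]
Td,Tp=prep(T,8,320,190); Sd,Sp=prep(S,7,255,230)
def w(p,d): return d@R.from_euler('z',p[2]).as_matrix().T+[p[0],p[1],p[3]]
f=lambda p,m=(1,1): np.concatenate([m[0]*(proj(cal['top'],w(p,Td))-Tp).ravel(),m[1]*(proj(cal['side'],w(p,Sd))-Sp).ravel()])
if __name__=='__main__':
    r=least_squares(f,[.4,-.05,-1.3,0]); print(r.x); print(f(r.x).reshape(-1,2).round(1).tolist())
    for i,j in ((0,0),(3,1),(6,4)):  # free triangulation: cap back corners, eye
        t=least_squares(lambda P:np.r_[(proj(cal['top'],P[None])-Tp[i]).ravel(),(proj(cal['side'],P[None])-Sp[j]).ravel()],[.4,-.05,.04]); print('tri',t.x.round(4),w(r.x,Td)[i].round(4),t.cost)
    for n,P in dict(cap=(-24.5,0,40),stop60=(60,0,20.5),end=(84,0,12.8)).items(): print(n,w(r.x,np.array([P])/1e3)[0].round(4))
E
python3 fit.py
```

```text
[ 0.53048528 -0.05870729 -1.27379231 -0.00162066]
[[-1.0, -0.3], [0.2, -0.7], [0.5, 0.0], [-0.2, 0.3], [0.1, -0.6], [0.8, 0.9], [-0.9, 0.2], [-0.5, -0.3], [-1.2, -0.2], [1.2, -0.9], [0.2, 0.3], [-0.3, 0.5], [0.5, 0.2], [0.1, 0.5]]
tri [ 0.5348 -0.0213  0.0391] [ 0.5352 -0.0196  0.0384] 0.0146393364190378
tri [ 0.5058 -0.0297  0.0378] [ 0.5047 -0.029   0.0384] 0.1494609300944738
tri [ 0.5359 -0.0776  0.0593] [ 0.536  -0.0767  0.0575] 0.013255315873046913
cap [ 0.5233 -0.0353  0.0384]
stop60 [ 0.548  -0.1161  0.0189]
end [ 0.5551 -0.139   0.0112]
```

The fit gives residuals of about 1 px. The dock is at (0.530,-0.059), yaw -1.274, and the height offset is within 2 mm.

Both fingertips sit at the same height. With the cap fully down at 33 mm, a finger with its inner face at dock x≈64 has its tip about 14 mm above the ramp floor. That calls for an 82 mm opening (87 %), TCP at dock x≈23.75 (world 0.537,-0.081), and a turn of +0.023.

Request:
step_arm(
  plan=[
    [[194,224,0,0.02,87],[194,224,0,0.02,87],[194,224,0,0.02,87],[194,224,0,0.02,87],[194,224,0,0.02,87],[194,224,0,0.02,87],[194,224,0,0.02,87],[194,224,0,0.02,87]],
  ],
)

```text
time: 0.82
tool_pos: [0.346, -0.3006, 0.2055]
ee_rot: [-3.14, -0.003, 0.302]
wrist_force: [0.9, -0.6, -0.4]
width: 0.0817
```

Request:
step_arm(
  plan=[
    [[97,112,0,0,87],[194,224,-40,0,87],[194,224,-86,0,87],[194,224,-86,0,87],[194,224,-86,0,87],[194,224,-86,0,87],[194,224,-86,0,87],[194,224,-86,0,87]],
  ],
)

```text
time: 1.48
tool_pos: [0.5374, -0.0783, 0.1166]
ee_rot: [-3.139, 0.002, 0.297]
wrist_force: [-1.5, -0.7, -0.3]
width: 0.0813
```

Request:
step_arm(
  plan=[
    [[0,0,0,0,87],[0,0,0,0,87],[0,0,0,0,87]],
  ],
)

```text
time: 1.73
tool_pos: [0.5364, -0.0826, 0.1198]
ee_rot: [3.141, 0.0, 0.293]
wrist_force: [-0.2, -0.3, 0.9]
width: 0.0816
```

```bash
python3 - <<'E'
from h import *
o,s=snap('wrist','w1.png'); print(o['tool_pos'],o['ee_rot'],o['width'],o['wrist_force'])
cv2.imwrite('pics/w1b.png',cv2.resize(s['frame'][:,:,::-1],(768,576),interpolation=cv2.INTER_CUBIC))
E
```

```text
[ 0.5363542  -0.08262854  0.11975325] [3.14077262e+00 4.90191042e-04 2.93084606e-01] 0.08158094025390734 [-0.20106499 -0.2835503   0.91969202]
```

View pics/w1b.png

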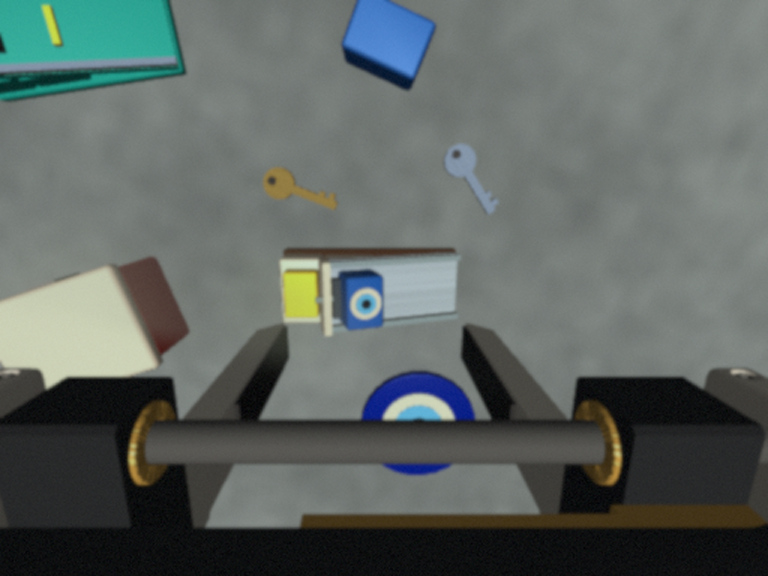

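The wrist view shows the cap centre at (301,295), the eye at (366,303), the ramp end at (457,285), and the fingers to either side. I'll refit the dock pose from this nearer view.

```bash
python3 - <<'E'
from h import *
from scipy.optimize import least_squares
import fit
s=cams.snapshot('wrist');o=robot.get_obs()
Tt=np.eye(4);Tt[:3,:3]=R.from_euler('xyz',o['ee_rot']).as_matrix();Tt[:3,3]=o['tool_pos'];T=Tt@s['T_tool_cam']
c=dict(origin=T[:3,3],attitude=R.from_matrix(T[:3,:3]).as_euler('xyz'),camera_matrix=s['camera_matrix'])
D=np.array([(-36,16,40),(-13,16,40),(-13,-16,40),(-36,-16,40),(18.8,0,59.1),(84,19.5,12.8),(84,-19.5,12.8),(30.2,17,55.4),(30.2,-17,55.4)])/1e3
P=np.array([(285,271),(319,272),(318,319),(284,318),(366,303),(457,257),(456,312),(382,271),(383,326)])/1.5-.17
p0=[.53049,-.05871,-1.2738,-.0016]
print((P-fit.proj(c,fit.w(p0,D))).round(1).tolist())
g=lambda p:(fit.proj(c,fit.w(p,D))-P).ravel()
r=least_squares(lambda q:g([*q,-.0008]),p0[:3]);print(r.x,g([*r.x,-.0008]).reshape(-1,2).round(1).tolist())
r=least_squares(lambda q:np.r_[g(q),fit.f(q)],p0).x;print('joint',r)
# tips' position in the dock frame
for q in (p0,r):
    print('TCP in dock',(R.from_euler('z',-q[2]).apply(o['tool_pos']-[q[0],q[1],q[3]])*1e3).round(1),'yaw err',o['ee_rot'][2]-np.pi/2-q[2])
print(o['tool_pos'])
E
```

```text
[[2.9, -0.4], [2.3, 0.4], [0.3, 0.9], [0.3, 0.1], [1.7, 0.3], [1.2, -0.8], [2.1, 1.3], [0.2, -2.4], [0.9, -0.3]]
[ 0.53122813 -0.05988003 -1.27459783] [[-1.7, 0.2], [-1.0, -0.6], [0.9, -1.0], [0.8, -0.2], [-0.3, -0.4], [0.2, 0.7], [-0.7, -1.4], [1.2, 2.2], [0.5, 0.2]]
joint [ 0.53078634 -0.05949037 -1.27420178 -0.00165431]
TCP in dock [ 25.1  -1.4 122. ] yaw err -0.00522823899737257
TCP in dock [ 24.2  -1.5 122.1] yaw err -0.004826458094307817
[ 0.53647583 -0.08308119  0.12042355]
```

Request:
step_arm(
  plan=[
    [[1,0,-20,0,87],[1,0,-40,0,87],[1,0,-55,0,87],[1,0,-68,0,87],[1,0,-72,0,87],[1,0,-72,0,87],[1,0,-72,0,87],[1,0,-72,0,87]],
  ],
)

```text
time: 2.5
tool_pos: [0.5386, -0.0823, 0.0491]
ee_rot: [3.14, -0.002, 0.293]
wrist_force: [0.3, 0.1, -1.0]
width: 0.0824
```

```bash
python3 - <<'E'
from h import *
o,s=snap('side','s2.png'); print(o['tool_pos'],o['width'],o['wrist_force'])
cv2.imwrite('pics/s2b.png',cv2.resize(s['frame'][200:330,235:375,::-1],None,fx=5,fy=4.6,interpolation=cv2.INTER_CUBIC))
E
```

```text
[ 0.53856668 -0.08226924  0.0491363 ] 0.08240163169971683 [ 0.31845123  0.10391986 -1.04548577]
```

View pics/s2b.png

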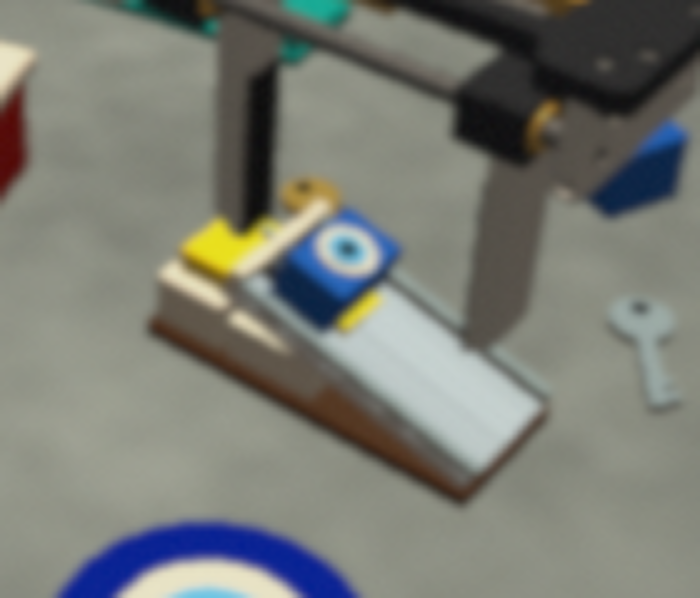

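The left finger hangs over the yellow cap's rear half and the right finger over the lower ramp, with its tip corner at about (468,347). I'll check that against the model.

```bash
python3 - <<'E'
from h import *
import fit
o=robot.get_obs();w=o['width']/2
Rm=R.from_euler('xyz',o['ee_rot']).as_matrix()
for n,y in (('f1',-w),('f1o',-w-.0125),('f2',w),('f2o',w+.0125)):
    for x in (-.008,.008):
        u=fit.proj(fit.cal['side'],(o['tool_pos']+Rm@[x,y,0])[None])[0]; print(n,x,((u-[235,200])*[5,4.6]).round())
q=[.53079,-.05949,-1.2742,-.0016]
print((R.from_euler('z',-q[2]).apply(o['tool_pos']-[q[0],q[1],q[3]])*1e3).round(1),o['tool_pos'])
E
```

```text
f1 -0.008 [242. 235.]
f1 0.008 [271. 212.]
f1o -0.008 [212. 220.]
f1o 0.008 [241. 198.]
f2 -0.008 [458. 343.]
f2 0.008 [486. 316.]
f2o -0.008 [494. 361.]
f2o 0.008 [522. 334.]
[23.9  0.9 50.7] [ 0.53863953 -0.08210909  0.0491427 ]
```

Prediction and picture agree to about 2 mm. Next I press down gently.

Request:
step_arm(
  plan=[
    [[0,0,-2,0,87],[0,0,-4,0,87],[0,0,-6,0,87],[0,0,-8,0,87],[0,0,-10,0,87],[0,0,-10,0,87]],
  ],
)

```text
time: 3.05
tool_pos: [0.5378, -0.0815, 0.0375]
ee_rot: [3.142, -0.0, 0.294]
wrist_force: [-0.7, 0.2, 1.8]
width: 0.082
```

Request:
step_arm(
  plan=[
    [[0,0,-2,0,87],[0,0,-4,0,87],[0,0,-5,0,87],[0,0,-5,0,87],[0,0,-5,0,87],[0,0,-5,0,87]],
  ],
)

```text
time: 3.55
tool_pos: [0.5379, -0.0815, 0.0332]
ee_rot: [3.141, -0.001, 0.294]
wrist_force: [-1.5, 0.7, 4.9]
width: 0.0818
```

Request:
step_arm(
  plan=[
    [[0,0,-1,0,87],[0,0,-1,0,87],[0,0,-1,0,87],[0,0,-1,0,87],[0,0,-1,0,87],[0,0,-1,0,87]],
  ],
)

```text
time: 4.05
tool_pos: [0.538, -0.0814, 0.0331]
ee_rot: [3.141, -0.001, 0.294]
wrist_force: [-3.8, 0.9, 9.9]
width: 0.0818
```

```bash
python3 - <<'E'
from h import *
o,s=snap('side','s3.png'); print(o['tool_pos'],o['width'],o['wrist_force'])
cv2.imwrite('pics/s3b.png',cv2.resize(s['frame'][200:330,235:375,::-1],None,fx=5,fy=4.6,interpolation=cv2.INTER_CUBIC))
E
```

```text
[ 0.53796561 -0.08142739  0.03310103] 0.08176057943772534 [-3.83485237  0.87359864  9.87466011]
```

View pics/s3b.png

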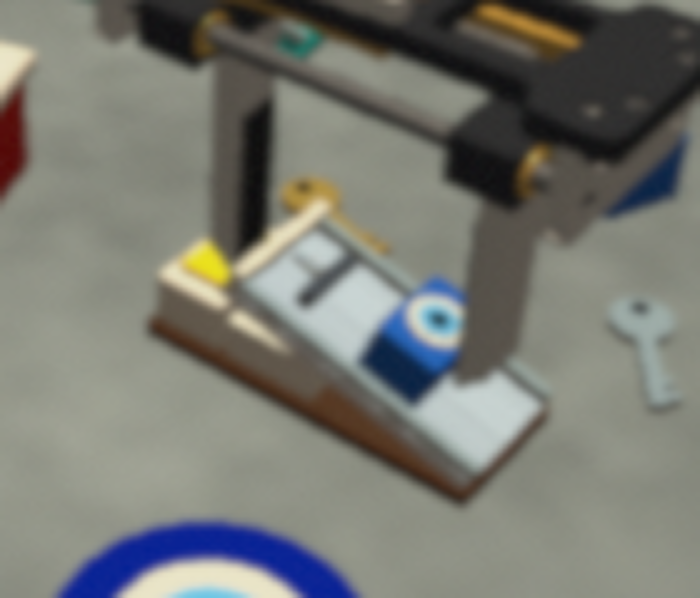

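The fob has popped over the catch and rests square against the right finger, wholly on the ramp; its eye is at (440,320). The catch is flush and the cap is at its stop: force 9.9 N with z stalled at 33.1 mm. I'll hold and check that it stays still.

Request:
step_arm(
  plan=[
    [[0,0,0,0,87],[0,0,0,0,87],[0,0,0,0,87],[0,0,0,0,87],[0,0,0,0,87],[0,0,0,0,87],[0,0,0,0,87],[0,0,0,0,87]],
  ],
)

```text
time: 4.77
tool_pos: [0.538, -0.0814, 0.0331]
ee_rot: [3.141, -0.001, 0.294]
wrist_force: [-3.8, 0.1, 10.9]
width: 0.0822
```

```bash
python3 - <<'E'
from h import *
o,s=snap('side','s4.png'); print(o['time'],o['tool_pos'],o['wrist_force'],o['width'])
a=cv2.imread('pics/s3.png').astype(int);b=cv2.imread('pics/s4.png').astype(int);d=cv2.imread('pics/side0.png').astype(int)
print('max diff dock',abs(a-b)[230:320,260:360].max(),'coaster',abs(d-b)[312:375,240:315].mean(),'container',abs(d-b)[200:250,178:243].mean(),'key',abs(d-b)[262:290,355:375].mean())
if abs(a-b)[230:320,260:360].max()<40 and o['wrist_force'][2]>6: print(robot.close_job())
E
```

```text
4.7667 [ 0.5379838  -0.08143719  0.03313457] [-3.75170893  0.08375591 10.88643148] 0.08215408259643603
max diff dock 7 coaster 15.343703703703703 container 15.544820512820513 key 17.53154761904762
the job is handed in; nothing more can be done
None
```

```bash
python3 - <<'E'
import cv2
a=cv2.imread('pics/side0.png');b=cv2.imread('pics/s4.png')
for n,(r0,r1,c0,c1) in dict(coaster=(312,375,240,315),container=(200,250,178,243),steel=(262,290,355,375),floor=(330,370,100,160)).items():
    m=cv2.matchTemplate(b[r0-8:r1+8,c0-8:c1+8],a[r0:r1,c0:c1],cv2.TM_CCOEFF_NORMED);_,v,_,l=cv2.minMaxLoc(m)
    print(n,l[0]-8,l[1]-8,round(v,3),(b[r0:r1,c0:c1].mean()-a[r0:r1,c0:c1].mean()).round(1))
E
```

```text
coaster 0 0 1.0 15.3
container 0 0 0.999 15.5
steel 0 0 0.998 17.5
floor 0 0 0.968 18.3
```

The job is done and handed in at about 4.8 s of the 32 s limit, with the arm still holding. One finger keeps the yellow ejector down, and the fob rests against the other finger, wholly on the ramp.

- **Ejector:** it is at its hard stop. The tip stalled at 33.1 mm while the force rose from 4.9 to about 10 N, well above the 5.5 N needed to hold it down.
- **Fob:** it popped over the catch and stopped against the finger standing at about dock x 65 mm. Side pictures taken about 0.7 s apart show no movement.
- **Bystanders:** the coaster, red container and steel key matched the first side picture with zero shift. A first check on raw pixel differences looked suspicious (about 15 levels). That was overall brightening, since bare floor changed by about 18. The brass key was not checked this way; it lay clear of the fingers.
- **Disagreements:** the camera fits put the dock about 1.6 mm lower than the text, and the finger positions differed from the picture by about 2 mm, both within calibration. A steady sideways force of about 3.8 N also remained at the wrist while holding.

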